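# Turn the wheel's valve to the pointer

## Task

Before the tyre can be pumped up, its valve has to be at the very top: gently push spoke after spoke, as many as it takes, to turn the wheel on its stand until the valve with the red cap stands straight below the red pointer, and leave the wheel at rest there. Only push with the fingers, never grip a spoke between them; do not press on the freshly glued black tyre or on the valve, and leave the loose things on the bench where they are.

Things in the scene. Friction and masses are not known exactly. Their poses are not given: they have to be found in the camera images.
- stand: Blue bench stand, bolted down. Origin on the bench directly below the hub centre; z up, x from its front to its back, y to its left. Foot 150 x 140 x 12 mm, x = -20 to 130 mm; post 45 x 50 mm, 105 mm high, at x = 85 mm, behind the wheel. The axle is tilted 45 deg: out of the wheel's front face n = (-0.707,0,0.707) in this frame; uphill in the wheel's plane u = (0.707,0,0.707).
- hub (a point): Hub centre: on the axle, in the mid-plane of wheel and spokes, 170 mm above the bench; axes as the stand's. The aluminium hub is 48 mm in diameter, 22 mm to either side of the mid-plane, its axle end (16 mm) 10 mm further in front. The wheel leans back, its front looks to the robot and up.
- wheel (a joint): Wheel angle q, rad; 0 or any whole turn: valve at the top. Positive: counterclockwise seen from the front. Valve direction from the hub: cos(q) u + sin(q) y of the stand. Balanced, and stiff enough to stay where it is left: about 0.12 N m turns it (1.7 N at 70 mm radius), plus damping of 0.05 N m s.
- spoke_mid (a point): Middle of one of 5 equal yellow spokes, in the mid-plane at 70 mm radius, 36 deg past the valve (q + 36 deg); the others are at q + 108, 180, 252, 324 deg. Spokes are 14 mm wide and 14 mm deep, from the hub (radius 24 mm) to the aluminium rim (inner radius 117 mm, 26 mm wide). Between them the wheel is open right through.
- pointer_tip (a point): Tip of the fixed red conical pointer, 166 mm uphill from the hub centre, in the wheel's mid-plane, just outside the tyre. It sits on a 10 mm steel rod that comes up behind the wheel on the centre line, 40 mm or more behind the mid-plane.
- valve_cap (a point): Middle of the red valve cap (12 mm diameter, 14 mm long), 100 mm from the hub centre in the mid-plane. The valve sticks out from the rim straight toward the hub, its free end at 90 mm radius. A white dot of 16 mm is painted on the front of the tyre beside it, at 141 mm radius.
- top_mark (a point): Fixed point where the middle of the valve cap belongs: on the line from hub to pointer, 100 mm uphill from the hub centre. Turns with the stand only.
- tyre: Black tyre round the rim, 320 mm outer and 244 mm inner diameter, 38 mm thick; turns with the wheel. Origin at the hub centre, z along n. Not to be pressed.
- valve: Brass valve stem with red cap, as described at its cap; turns with the wheel. Origin at the hub centre. Not to be pressed.
- sides_ccw: The five spokes' side faces that look counterclockwise (seen from the front), 10 mm deep; a centre rib of the spoke stands 2 mm proud in front and behind. Origin at the hub centre. Press here to turn the wheel clockwise (negative).
- sides_cw: The five spokes' side faces that look clockwise; otherwise alike. Press here to turn the wheel counterclockwise (positive). Pressing both kinds of side at once counts as gripping.
- spanner: Loose steel spanner, 152 x 23 x 8 mm, lying flat on the bench to the front right; bystander. Origin under its middle.
- nut: Loose steel hexagon nut, 26 x 22 x 12 mm, on the bench in front of the stand's right side; bystander. Origin under its middle.
- marker: Loose marker pen, 128 mm long, 14 mm thick, red and white, lying on the bench to the left; bystander. Origin under its middle.
- spray_can: Loose spray bottle, 53 mm diameter, 173 mm high, standing upright behind the stand on the right; bystander. Origin under its middle.

How it is judged:
At the end, for the whole second after the job is handed in: The middle of the valve cap is within 12 mm (about 7 degrees) of its place below the pointer, the wheel is at rest (under 0.05 rad/s), and the four loose things are within 15 mm of where they began (distance between valve_cap and top_mark below 0.012 m and velocity of joint wheel between -0.05 and 0.05 rad/s and distance of each of spanner, nut, marker, spray_can from where it was at the start of the episode below 0.015 m); the robot touches nothing.
It fails at once if the freshly glued tyre or the valve is pressed (more than 3 N) (contact force between any of tyre, valve and anything else above 3 N).
It fails at once if spokes are gripped (the fingers press both sides of spokes at once) (contact force between the fingers and sides_ccw above 2 N and contact force between the fingers and sides_cw above 2 N).
It fails at once if the wheel or its stand is hit or shoved hard (more than 50 N) (contact force between anything else and stand above 50 N).
It fails at once if a loose thing is lifted or moved more than 20 mm (distance of any of spanner, nut, marker, spray_can from where it was at the start of the episode above 0.02 m).
It also fails if it takes over 64 s, if anything falls off the work surface, if the arm or the gripper's body presses on something with over 40 N, if the wrist force passes 120 N, or if a joint passes its speed limit or range.

## Robot

A 6-joint arm with a two-finger parallel gripper is mounted at the origin on a cart in front of the work surface, level with it; the furniture and walls round the work are solid. World frame = base frame: x ahead of the robot, y to its left, z up, the work surface at z = 0. Lengths are in m, angles in rad, forces in N, time in s.
With the tool pointing down it reaches from about 0.25 to 0.85 m from the base axis. Payload 12.5 kg.
Tool frame: the origin (TCP) lies between the finger pads; the fingertips stand robot.finger_overhang ahead of it and the grasp point (between the pads) is the TCP (robot.finger_overhang is the distance from the TCP to the fingertips, in m); z points along the fingers, y is the line along which they close (so a half turn about z gives the same grasp; the last joint's range is limited). The gripper opens to 93 mm and grips with 3 to 60 N. Pads are 15 mm wide; open, the fingers measure 128 mm over their backs; the gripper's body (75 mm by 188 mm) begins 65 mm behind the grasp point.
Start: joints at [-0.085, 0.351, 1.652, -0, 1.139, -0.085], TCP at [0.55, 0, 0.238] pointing down, gripper open.
Joint ranges: [-2.75, 2.75], [-0.79, 2.1], [0.01, 2.65], [-1.57, 4.71], [0.07, 3.14], [-2.87, 2.87]. Speed limits (rad/s): [2.22, 2.22, 2.79, 3.14, 3.14, 3.14].

## Interface

Orientations are given as a unit quaternion [x, y, z, w].
In Python, from cell import robot gives the robot as it stands.
- The arm moves only by the tool play_rows, never from a script. Its argument "targets" is a list of rows, each an object of numbers: "dx", "dy", "dz": the shift along the tool's x, y, z as a fraction of full scale; "wx", "wy", "wz": the turn, a rotation vector about the tool's x, y, z as a fraction of full scale. A call has 1 to 8 rows; each row is the pose to reach, as a shift and turn from the pose commanded when the call began, along the tool's axes at that moment, turning the shorter way round; what a row does not reach only later rows make up. Full scale, the value 1, is 0.1 m for a shift and 360 degrees for a turn. A row lasts 1/12 s, in which the tool goes at most 41.7 mm and 7.16 degrees, less where a joint would pass 70% of its speed; a pose out of reach is approached as far as the arm can. A call with a number of a shift or a turn outside -1 to 1 is refused whole. A call with a gripper value outside its range is refused whole. "gripper" is the gripper command: -1 is shut, 1 is fully open, values between are in proportion, set as the call begins (left out, the last holds). The fingers move at their own pace and stop on an object; "squeeze" is the grip in N (left out, the last holds). Time passes only in rows, so rows that repeat a pose let the fingers close. It gives the time, the measured TCP pose, the force, the opening and the grip force at its end, in the units of the state.
- robot.sense(): the state, without advancing time (a new reading comes with each control period).
- robot.capture(name): name is "scene" or "side" or "wrist"; returns the picture (400x640x3 uint8, red, green, blue); there is no depth.
- robot.camera_params(name): a dict with "camera_matrix" (3x3 intrinsics, pixels), "R" (3x3) and "t" (3): a world point X has camera coordinates R X + t; the wrist camera has in their place "hand_eye" (4x4, takes a point from camera to tool coordinates, whose origin is the TCP and whose axes are the flange's). Camera axes: x right, y down, z forward; pixel columns grow to the right and rows downward; lengths in m; the calibration is good to about 2 mm. A picture is of the moment at which its call begins: read the wrist's pose just before it. camera_params takes no time and is no camera call.
- robot.hand_in(): hands the job in; it is judged then, once.
Trained networks look in the newest picture that a camera, given by its name, has taken for a name from the list of things; names that differ only in an ending like _2 or _b are one class to them, and where a whole thing is asked for, a point or a joint stands for the part that bears it (a point fixed in the world has none). Each returns a list of dicts, best first, with "score" (0 to 1); they miss things now and then, are a little off and sometimes report something else, mostly with a low value. They report only what shows in the picture. A call takes as long as a camera call.
- robot.look_for(camera, thing): "box" ([left, top, width, height] in pixels, round what is visible of it).
- robot.cut_out(camera, thing): "region" (400x640 bool, what is visible of it) and "box" ([left, top, width, height] in pixels, round what is visible of it).
- robot.pinpoint(camera, thing): "location" ([column, row] in pixels: a listed point, or the origin of a listed thing).
The state is a dict: "time_s": time; "joint_positions": joint angles; "dq": joint speeds; "joint_efforts": joint torques, N m; "ee_pos": TCP position; "orientation": TCP orientation; "ft_force": force on the tool from outside, world axes, zero at the start; "torque": the same for the moment, N m; "gripper_width": finger opening in m; "finger_force": force on a finger pad.
Only numpy, scipy, OpenCV 4.12 (cv2) and the standard library are available. Lean on these libraries where they do the work, as an engineer would, in place of code of your own. Each camera call takes 0.05 s, during which the arm holds its last target. There are 200 camera calls.

## Working session

There is one attempt and no reset: what is moved stays moved. The work goes in short steps, Python scripts to look and compute and a tool call to move; the robot and the scene stay as the last step left them, time stands still between calls to the robot, and variables do not carry over. Pictures are saved under pics/ and viewed, at most 10 in all, crops included, and the job is handed in when it is done.

Besides the shell and the picture viewer there is one more tool, called after "Call:" by a JSON object that holds its "method" and its "body". play_rows: Moves the arm, as the interface text tells. Its arguments: {"type":"object","properties":{"targets":{"type":"array","items":{"type":"object","properties":{"dx":{"type":"number"},"dy":{"type":"number"},"dz":{"type":"number"},"wx":{"type":"number"},"wy":{"type":"number"},"wz":{"type":"number"}}}},"gripper":{"type":"number"},"squeeze":{"type":"number"}},"required":["targets"]}

```bash
mkdir -p pics
cat > h.py <<'E'
import numpy as np, cv2
from cell import robot
from scipy.spatial.transform import Rotation as R
def cam(n):
    p=robot.camera_params(n)
    if n!='wrist': return np.array(p['camera_matrix']),np.array(p['R']),np.array(p['t'])
    s=robot.sense(); T=np.eye(4);T[:3,:3]=R.from_quat(s['orientation']).as_matrix();T[:3,3]=s['ee_pos']
    W=np.linalg.inv(T@np.array(p['hand_eye'])); return np.array(p['camera_matrix']),W[:3,:3],W[:3,3]
def snap(n,f):
    im=robot.capture(n); cv2.imwrite('pics/'+f,im[:,:,::-1]); return im
def tri(c1,p1,c2,p2):
    P=[c[0]@np.c_[c[1],c[2]] for c in (c1,c2)]
    X=cv2.triangulatePoints(P[0],P[1],np.array(p1,float).reshape(2,1),np.array(p2,float).reshape(2,1))[:,0]
    return X[:3]/X[3]
def proj(c,X):
    x=c[0]@(c[1]@np.asarray(X)+c[2]); return x[:2]/x[2]
E
python3 - <<'E'
from h import *
print(robot.finger_overhang, robot.sense())
C={n:cam(n) for n in('scene','side','wrist')}
D={}
for n in C:
    snap(n,n+'0.png')
    for t in('hub','valve_cap','pointer_tip','spoke_mid','stand','spanner','nut','marker','spray_can'):
        r=robot.pinpoint(n,t)
        D[n,t]=r
        print(n,t,[(np.round(x['location']).astype(int).tolist(),round(x['score'],2)) for x in r[:3]])
for t in('hub','valve_cap','pointer_tip','stand'):
    if D['scene',t] and D['side',t]: print(t,tri(C['scene'],D['scene',t][0]['location'],C['side'],D['side',t][0]['location']))
a=np.hstack([cv2.imread(f'pics/{n}0.png') for n in('scene','side')])
cv2.imwrite('pics/a.png',cv2.resize(a,(800,250)))
for n in('scene','side'): print(n, -C[n][1].T@C[n][2])
E
```

```text
0.019 {'time_s': 0.0, 'joint_positions': array([-8.45984241e-02,  3.51281506e-01,  1.65241300e+00, -8.52380299e-06,
        1.13910122e+00, -8.45960529e-02]), 'dq': array([-0.00131013, -0.00034904,  0.00121439, -0.00140305, -0.00078099,
       -0.00092396]), 'joint_efforts': array([ 1.41757551e-03, -4.97321892e+01, -2.85254824e+01,  6.99741254e-02,
        2.57699919e-02, -1.73020858e-04]), 'ee_pos': array([5.49680512e-01, 5.15260572e-05, 2.37080837e-01]), 'orientation': array([ 7.07106229e-01,  7.07107077e-01, -3.90847458e-04, -4.57275566e-04]), 'ft_force': array([-0.15192728, -0.04303734,  0.6957321 ]), 'torque': array([ 0.00739874, -0.01010722, -0.00192973]), 'finger_force': 0.0, 'gripper_width': 0.09306518398302059}
scene hub [([319, 190], 0.66)]
scene valve_cap [([332, 220], 0.49)]
scene pointer_tip [([298, 134], 0.89)]
scene spoke_mid [([336, 203], 0.93)]
scene stand [([319, 221], 0.74)]
scene spanner []
scene nut [([385, 237], 0.56)]
scene marker [([254, 313], 0.47)]
scene spray_can [([361, 173], 0.81)]
side hub [([338, 207], 0.85)]
side valve_cap [([314, 233], 0.55)]
side pointer_tip [([374, 152], 0.86)]
side spoke_mid [([333, 228], 0.86)]
side stand [([335, 250], 0.86)]
side spanner [([336, 206], 0.22)]
side nut [([315, 309], 0.56)]
side marker [([239, 211], 0.47)]
side spray_can [([418, 284], 0.81)]
wrist hub []
wrist valve_cap []
wrist pointer_tip []
wrist spoke_mid [([265, 20], 0.64)]
wrist stand [([316, 19], 0.55)]
wrist spanner []
wrist nut [([211, 149], 0.53)]
wrist marker []
wrist spray_can [([397, 202], 0.64)]
hub [0.55174323 0.19008941 0.15492469]
valve_cap [0.47684199 0.19181472 0.09604459]
pointer_tip [0.66141855 0.19245071 0.29022493]
stand [0.54783261 0.19157063 0.00143226]
scene [-0.21860586  0.66773185  1.24972797]
side [-0.02236745 -0.6739414   1.01275349]
```

View pics/scene0.png

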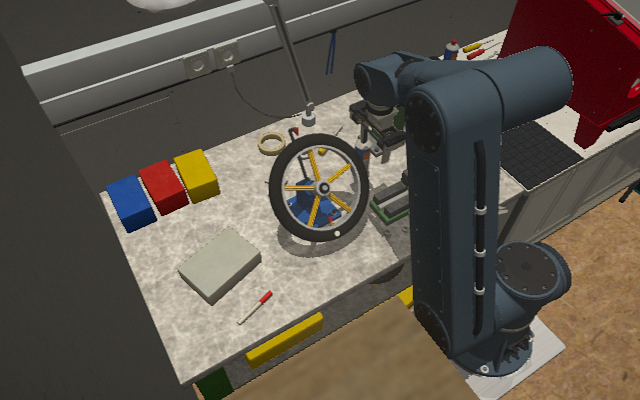

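View pics/side0.png

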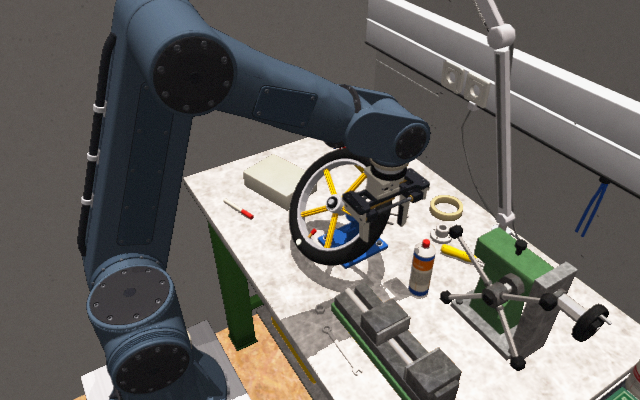

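```bash
cat >> h.py <<'E'
S2=np.sqrt(.5)
def model(p,r,a,h): # stand pose x,y,yaw; radius, angle, height along n -> world
    u=np.array([S2,0,S2]);n=np.array([-S2,0,S2]);y=np.array([0,1,0])
    v=np.array([0,0,.17])+r*(np.cos(a)*u+np.sin(a)*y)+h*n
    return R.from_euler('z',p[2]).apply(v)+[p[0],p[1],0]
E
cat > fit.py <<'E'
from h import *
from scipy.optimize import least_squares
C={n:cam(n) for n in('scene','side')}
ob=[]
for n,o in {'scene':dict(h=(319,190),p=(298,134),s=(319,221),v=(332,220),d=(337,233)),'side':dict(h=(338,207),p=(374,152),s=(335,250),v=(314,233),d=(299,242))}.items():
    for k,x in o.items(): ob.append((n,k,x))
def pt(p,k):
    return {'h':lambda:model(p,0,0,0),'p':lambda:model(p,.166,0,0),'s':lambda:model(p,0,0,0)-[0,0,.17],'v':lambda:model(p,.1,p[3],0),'d':lambda:model(p,.141,p[3],.019)}[k]()
f=lambda p:np.concatenate([proj(C[n],pt(p,k))-x for n,k,x in ob])
r=least_squares(f,[.55,.19,0,3.1],loss='soft_l1',f_scale=2)
print(r.x,np.degrees(r.x[2:]))
for o,e in zip(ob,f(r.x).reshape(-1,2)): print(o[:2],e.round(1))
E
python3 fit.py
```

```text
[0.54746883 0.19068038 0.02018221 3.08325749] [  1.15635556 176.65764144]
('scene', 'h') [ 0.8 -2.6]
('scene', 'p') [-0.3  0.7]
('scene', 's') [0.6 0.4]
('scene', 'v') [-1.1 -1.1]
('scene', 'd') [ 1.1 -0.9]
('side', 'h') [-1.8 -3.3]
('side', 'p') [0.6 0.4]
('side', 's') [0.5 0.3]
('side', 'v') [-1.4 -0.7]
('side', 'd') [-0.4  0.1]
```

Call:
{"method": "play_rows", "body": {"targets": [{"dz": -0.3},{"dz": -0.6},{"dz": -1},{"dz": -1,"dy": -0.3,"wx": -0.02},{"dz": -1,"dy": -0.6,"wx": -0.04},{"dz": -1,"dy": -0.9,"wx": -0.06},{"dz": -1,"dy": -1,"wx": -0.08},{"dz": -1,"dy": -1,"wx": -0.08}], "gripper": -1}}

```text
$.targets[0]: bad value
```

Call:
{"method": "play_rows", "body": {"targets": [{"dx": 0,"dy": 0,"dz": -0.3,"wx": 0,"wy": 0,"wz": 0},{"dx": 0,"dy": 0,"dz": -0.6,"wx": 0,"wy": 0,"wz": 0},{"dx": 0,"dy": 0,"dz": -1,"wx": 0,"wy": 0,"wz": 0},{"dx": 0,"dy": -0.3,"dz": -1,"wx": -0.02,"wy": 0,"wz": 0},{"dx": 0,"dy": -0.6,"dz": -1,"wx": -0.04,"wy": 0,"wz": 0},{"dx": 0,"dy": -0.9,"dz": -1,"wx": -0.06,"wy": 0,"wz": 0},{"dx": 0,"dy": -1,"dz": -1,"wx": -0.08,"wy": 0,"wz": 0},{"dx": 0,"dy": -1,"dz": -1,"wx": -0.08,"wy": 0,"wz": 0}], "gripper": -1}}

```text
time_s: 2.17
ee_pos: [0.4454, 0.0005, 0.3358]
orientation: [0.685, 0.684, 0.177, 0.177]
ft_force: [0.1, -0.0, -0.7]
gripper_width: 0.0439
finger_force: 0.0
```

```bash
cat >> h.py <<'E'
P=[.5475,.1907,.0202]
Rd=R.from_euler('z',P[2])*R.from_matrix(np.array([[0,1,0],[S2,0,S2],[S2,0,-S2]]).T)
def go(*way): # (r,phi deg,h) waypoints -> rows
    s=robot.sense();R0=R.from_quat(s['orientation']);x0=s['ee_pos']
    for r,a,h in way:
        d=R0.inv().apply(model(P,r,np.radians(a),h)-x0)/.1
        w=(R0.inv()*Rd).as_rotvec()/(2*np.pi)
        print((r,a,h),d.round(3),w.round(4))
    v=R.from_euler('z',-P[2]).apply(x0-[P[0],P[1],0])-[0,0,.17]
    U=v@[S2,0,S2];print('now r %.4f phi %.1f h %.4f'%(np.hypot(U,v[1]),np.degrees(np.arctan2(v[1],U)),v@[-S2,0,S2]),'F',s['ft_force'].round(1),'q',s['joint_positions'].round(2),'t',s['time_s'],s['gripper_width'])
E
python3 -c "
from h import *
go((.062,-111,.12),(.062,-111,.004))"
```

```text
(0.062, -111, 0.12) [ 1.303 -0.445  0.858] [-0.0443  0.002  -0.0026]
(0.062, -111, 0.004) [ 1.32  -0.127  1.973] [-0.0443  0.002  -0.0026]
now r 0.1928 phi -77.3 h 0.1921 F [ 0.1 -0.  -0.7] q [-0.14 -0.18  2.07  0.1   0.75 -0.2 ] t 2.1667 0.04390001245919713
```

Call:
{"method": "play_rows", "body": {"targets": [{"dx": 0.2,"dy": -0.1,"dz": 0,"wx": -0.015,"wy": 0.001,"wz": -0.001},{"dx": 0.4,"dy": -0.2,"dz": 0,"wx": -0.03,"wy": 0.002,"wz": -0.002},{"dx": 0.65,"dy": -0.3,"dz": 0.1,"wx": -0.0443,"wy": 0.002,"wz": -0.0026},{"dx": 0.9,"dy": -0.4,"dz": 0.3,"wx": -0.0443,"wy": 0.002,"wz": -0.0026},{"dx": 1,"dy": -0.445,"dz": 0.6,"wx": -0.0443,"wy": 0.002,"wz": -0.0026},{"dx": 1,"dy": -0.445,"dz": 0.8,"wx": -0.0443,"wy": 0.002,"wz": -0.0026},{"dx": 1,"dy": -0.445,"dz": 0.8,"wx": -0.0443,"wy": 0.002,"wz": -0.0026}], "gripper": -1}}

```text
time_s: 2.75
ee_pos: [0.4467, 0.091, 0.261]
orientation: [0.65, 0.657, 0.268, 0.272]
ft_force: [0.6, -0.3, -1.3]
gripper_width: 0.0009
finger_force: 0.0
```

```bash
python3 -c "
from h import *
go((.062,-111,.12),(.062,-111,.05),(.062,-111,.004))
c=cam('wrist');snap('wrist','w1.png')
for t in('hub','valve_cap','spoke_mid','pointer_tip'):
    print(t,[(np.round(x['location']),round(x['score'],2)) for x in robot.pinpoint('wrist',t)[:2]])
q=np.radians(176.7)
for n,X in dict(hub=model(P,0,0,0),cap=model(P,.1,q,0),sp=model(P,.07,q+.6283,0),ptr=model(P,.166,0,0)).items(): print(n,proj(c,X).round())
"
```

```text
(0.062, -111, 0.12) [ 0.4   -0.139  0.164] [-0.0003  0.0026 -0.0002]
(0.062, -111, 0.05) [ 0.411 -0.138  0.864] [-0.0003  0.0026 -0.0002]
(0.062, -111, 0.004) [ 0.419 -0.137  1.324] [-0.0003  0.0026 -0.0002]
now r 0.0980 phi -94.9 h 0.1371 F [ 0.6 -0.3 -1.3] q [ 0.17 -0.09  2.32 -0.72  0.18  0.82] t 2.75 0.0009122498624656617
hub [(array([329.,  94.]), 0.81), (array([266., 132.]), 0.35)]
valve_cap [(array([221.,  81.]), 0.76)]
spoke_mid [(array([268., 131.]), 0.6)]
pointer_tip [(array([509.,  86.]), 0.79)]
hub [331.  91.]
cap [222.  85.]
sp [270. 133.]
ptr [512.  91.]
```

View pics/w1.png

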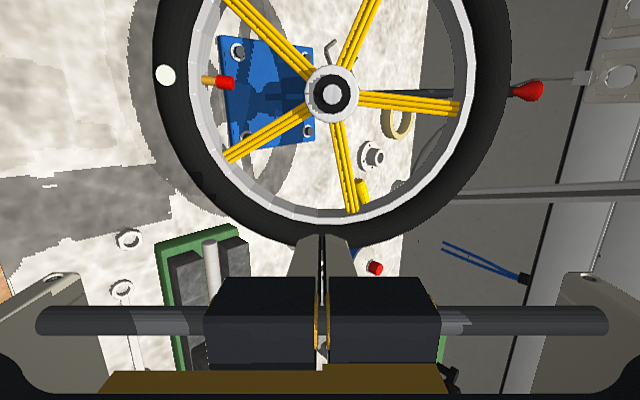

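```bash
cat >> h.py <<'E'
Rd=R.from_euler('y',14,degrees=True)*Rd
E
python3 -c "
from h import *
go((.062,-111,.12),(.062,-111,.05),(.062,-111,.004))"
```

```text
(0.062, -111, 0.12) [ 0.412 -0.146  0.175] [ 0.0387  0.0033 -0.0001]
(0.062, -111, 0.05) [ 0.425 -0.145  0.875] [ 0.0387  0.0033 -0.0001]
(0.062, -111, 0.004) [ 0.433 -0.144  1.335] [ 0.0387  0.0033 -0.0001]
now r 0.0991 phi -94.4 h 0.1382 F [-0.6 -0.1 -0.3] q [ 0.16 -0.1   2.32 -0.7   0.18  0.8 ] t 3.0 0.000556139823786633
```

Call:
{"method": "play_rows", "body": {"targets": [{"dx": 0.1,"dy": 0,"dz": 0,"wx": 0.013,"wy": 0.001,"wz": 0},{"dx": 0.2,"dy": -0.07,"dz": 0,"wx": 0.026,"wy": 0.002,"wz": 0},{"dx": 0.41,"dy": -0.145,"dz": 0.17,"wx": 0.0387,"wy": 0.0033,"wz": 0},{"dx": 0.415,"dy": -0.145,"dz": 0.4,"wx": 0.0387,"wy": 0.0033,"wz": 0},{"dx": 0.42,"dy": -0.145,"dz": 0.6,"wx": 0.0387,"wy": 0.0033,"wz": 0},{"dx": 0.425,"dy": -0.145,"dz": 0.8,"wx": 0.0387,"wy": 0.0033,"wz": 0},{"dx": 0.425,"dy": -0.145,"dz": 0.8,"wx": 0.0387,"wy": 0.0033,"wz": 0}]}}

```text
time_s: 3.58
ee_pos: [0.4931, 0.1319, 0.1932]
orientation: [0.676, 0.687, 0.192, 0.184]
ft_force: [-0.5, 0.1, -1.0]
gripper_width: 0.0003
finger_force: 0.0
```

```bash
python3 -c "
from h import *
go((.062,-111,.04),(.062,-111,.02),(.062,-111,.004))"
```

```text
(0.062, -111, 0.04) [-0.003  0.045  0.151] [-0.0003 -0.0001 -0.0002]
(0.062, -111, 0.02) [-0.004  0.094  0.345] [-0.0003 -0.0001 -0.0002]
(0.062, -111, 0.004) [-0.004  0.133  0.5  ] [-0.0003 -0.0001 -0.0002]
now r 0.0620 phi -111.7 h 0.0557 F [-0.5  0.1 -1. ] q [ 0.22  0.17  2.14 -0.31  0.32  0.47] t 3.5833 0.00026083777559031396
```

Call:
{"method": "play_rows", "body": {"targets": [{"dx": 0,"dy": 0.045,"dz": 0.15,"wx": 0,"wy": 0,"wz": 0},{"dx": 0,"dy": 0.07,"dz": 0.25,"wx": 0,"wy": 0,"wz": 0},{"dx": 0,"dy": 0.095,"dz": 0.345,"wx": 0,"wy": 0,"wz": 0},{"dx": 0,"dy": 0.133,"dz": 0.5,"wx": 0,"wy": 0,"wz": 0},{"dx": 0,"dy": 0.133,"dz": 0.5,"wx": 0,"wy": 0,"wz": 0}]}}

```text
time_s: 4.0
ee_pos: [0.5298, 0.1328, 0.158]
orientation: [0.676, 0.687, 0.192, 0.185]
ft_force: [-1.6, 0.1, -0.7]
gripper_width: 0.0006
finger_force: 0.0
```

```bash
python3 -c "
from h import *
go(*[(.062,a,.004) for a in range(-107,-74,4)])"
```

```text
(0.062, -107, 0.004) [-0.017  0.038 -0.001] [-0.0001 -0.0001 -0.0002]
(0.062, -103, 0.004) [-0.028  0.079 -0.011] [-0.0001 -0.0001 -0.0002]
(0.062, -99, 0.004) [-0.036  0.12  -0.021] [-0.0001 -0.0001 -0.0002]
(0.062, -95, 0.004) [-0.041  0.162 -0.032] [-0.0001 -0.0001 -0.0002]
(0.062, -91, 0.004) [-0.044  0.204 -0.042] [-0.0001 -0.0001 -0.0002]
(0.062, -87, 0.004) [-0.043  0.246 -0.053] [-0.0001 -0.0001 -0.0002]
(0.062, -83, 0.004) [-0.039  0.288 -0.063] [-0.0001 -0.0001 -0.0002]
(0.062, -79, 0.004) [-0.032  0.329 -0.074] [-0.0001 -0.0001 -0.0002]
(0.062, -75, 0.004) [-0.022  0.37  -0.084] [-0.0001 -0.0001 -0.0002]
now r 0.0615 phi -110.8 h 0.0048 F [-1.6  0.1 -0.7] q [ 0.2   0.3   2.08 -0.38  0.24  0.53] t 4.0 0.0006294439972680324
```

Call:
{"method": "play_rows", "body": {"targets": [{"dx": -0.017,"dy": 0.038,"dz": 0,"wx": 0,"wy": 0,"wz": 0},{"dx": -0.028,"dy": 0.079,"dz": -0.011,"wx": 0,"wy": 0,"wz": 0},{"dx": -0.036,"dy": 0.12,"dz": -0.021,"wx": 0,"wy": 0,"wz": 0},{"dx": -0.041,"dy": 0.162,"dz": -0.032,"wx": 0,"wy": 0,"wz": 0},{"dx": -0.044,"dy": 0.204,"dz": -0.042,"wx": 0,"wy": 0,"wz": 0},{"dx": -0.043,"dy": 0.246,"dz": -0.053,"wx": 0,"wy": 0,"wz": 0},{"dx": -0.039,"dy": 0.288,"dz": -0.063,"wx": 0,"wy": 0,"wz": 0},{"dx": -0.032,"dy": 0.329,"dz": -0.074,"wx": 0,"wy": 0,"wz": 0}]}}

```text
time_s: 4.67
ee_pos: [0.5537, 0.1302, 0.1818]
orientation: [0.675, 0.687, 0.192, 0.185]
ft_force: [-2.7, 0.2, -2.0]
gripper_width: 0.0008
finger_force: 1.4
```

```bash
cat > q.py <<'E'
from h import *
import sys
from scipy.optimize import least_squares
def dotq():
    for n in('scene','side'):
        im=snap(n,n+'_q.png'); c=cam(n)
        r=robot.pinpoint(n,'valve_cap')
        for x in r[:1]:
            s=[(np.linalg.norm(proj(c,model(P,.1,a,0))-x['location']),np.degrees(a)) for a in np.arange(-3.14,3.14,.01)]
            print(n,'valve',x['location'],round(x['score'],2),'q %.1f err %.1fpx'%(min(s)[1],min(s)[0]))
dotq()
a0,a1=int(sys.argv[1]),int(sys.argv[2]); r=float(sys.argv[3]) if len(sys.argv)>3 else .062
go(*[(r,a0+(a1-a0)*i/8,.004) for i in range(1,9)])
E
python3 q.py -79 -39
```

```text
scene valve [340.5, 209.7] 0.38 q -158.7 err 1.7px
side valve [374.5, 151.0] 0.71 q 2.3 err 26.8px
(0.062, -74.0, 0.004) [ 0.009  0.048 -0.005] [ 0.0002 -0.0001 -0.0001]
(0.062, -69.0, 0.004) [ 0.027  0.098 -0.017] [ 0.0002 -0.0001 -0.0001]
(0.062, -64.0, 0.004) [ 0.049  0.146 -0.029] [ 0.0002 -0.0001 -0.0001]
(0.062, -59.0, 0.004) [ 0.075  0.192 -0.04 ] [ 0.0002 -0.0001 -0.0001]
(0.062, -54.0, 0.004) [ 0.105  0.236 -0.051] [ 0.0002 -0.0001 -0.0001]
(0.062, -49.0, 0.004) [ 0.139  0.276 -0.061] [ 0.0002 -0.0001 -0.0001]
(0.062, -44.0, 0.004) [ 0.176  0.314 -0.07 ] [ 0.0002 -0.0001 -0.0001]
(0.062, -39.0, 0.004) [ 0.217  0.349 -0.079] [ 0.0002 -0.0001 -0.0001]
now r 0.0618 phi -78.5 h 0.0047 F [ 0.7  0.3 -0.6] q [ 0.19  0.29  2.01 -0.26  0.31  0.4 ] t 4.8667 0.00047629641241731066
```

Call:
{"method": "play_rows", "body": {"targets": [{"dx": 0.009,"dy": 0.048,"dz": -0.005,"wx": 0,"wy": 0,"wz": 0},{"dx": 0.027,"dy": 0.098,"dz": -0.017,"wx": 0,"wy": 0,"wz": 0},{"dx": 0.049,"dy": 0.146,"dz": -0.029,"wx": 0,"wy": 0,"wz": 0},{"dx": 0.075,"dy": 0.192,"dz": -0.04,"wx": 0,"wy": 0,"wz": 0},{"dx": 0.105,"dy": 0.236,"dz": -0.051,"wx": 0,"wy": 0,"wz": 0},{"dx": 0.139,"dy": 0.276,"dz": -0.061,"wx": 0,"wy": 0,"wz": 0},{"dx": 0.176,"dy": 0.314,"dz": -0.07,"wx": 0,"wy": 0,"wz": 0},{"dx": 0.217,"dy": 0.349,"dz": -0.079,"wx": 0,"wy": 0,"wz": 0}]}}

```text
time_s: 5.53
ee_pos: [0.5793, 0.1526, 0.2067]
orientation: [0.675, 0.687, 0.193, 0.185]
ft_force: [-1.9, -1.3, -1.6]
gripper_width: 0.0003
finger_force: 1.1
```

```bash
python3 q.py -39 1
```

```text
scene valve [350.1, 192.7] 0.5 q -123.8 err 0.1px
side valve [343.0, 243.6] 0.56 q -124.9 err 5.3px
(0.062, -34.0, 0.004) [ 0.041  0.033 -0.008] [ 0.0002 -0.0002 -0.0001]
(0.062, -29.0, 0.004) [ 0.087  0.06  -0.014] [ 0.0002 -0.0002 -0.0001]
(0.062, -24.0, 0.004) [ 0.136  0.083 -0.02 ] [ 0.0002 -0.0002 -0.0001]
(0.062, -19.0, 0.004) [ 0.186  0.102 -0.024] [ 0.0002 -0.0002 -0.0001]
(0.062, -14.0, 0.004) [ 0.238  0.117 -0.028] [ 0.0002 -0.0002 -0.0001]
(0.062, -9.0, 0.004) [ 0.291  0.127 -0.03 ] [ 0.0002 -0.0002 -0.0001]
(0.062, -4.0, 0.004) [ 0.345  0.133 -0.031] [ 0.0002 -0.0002 -0.0001]
(0.062, 1.0, 0.004) [ 0.399  0.134 -0.031] [ 0.0002 -0.0002 -0.0001]
now r 0.0617 phi -38.9 h 0.0040 F [-0.5  0.2 -0.5] q [ 0.22  0.3   1.92 -0.26  0.4   0.41] t 5.7333 0.0004335750966755146
```

Call:
{"method": "play_rows", "body": {"targets": [{"dx": 0.041,"dy": 0.033,"dz": -0.008,"wx": 0,"wy": 0,"wz": 0},{"dx": 0.087,"dy": 0.06,"dz": -0.014,"wx": 0,"wy": 0,"wz": 0},{"dx": 0.136,"dy": 0.083,"dz": -0.02,"wx": 0,"wy": 0,"wz": 0},{"dx": 0.186,"dy": 0.102,"dz": -0.024,"wx": 0,"wy": 0,"wz": 0},{"dx": 0.238,"dy": 0.117,"dz": -0.028,"wx": 0,"wy": 0,"wz": 0},{"dx": 0.291,"dy": 0.127,"dz": -0.03,"wx": 0,"wy": 0,"wz": 0},{"dx": 0.345,"dy": 0.133,"dz": -0.031,"wx": 0,"wy": 0,"wz": 0},{"dx": 0.399,"dy": 0.134,"dz": -0.031,"wx": 0,"wy": 0,"wz": 0}]}}

```text
time_s: 6.4
ee_pos: [0.5883, 0.1928, 0.2163]
orientation: [0.675, 0.687, 0.193, 0.185]
ft_force: [-0.7, -4.8, -1.2]
gripper_width: 0.0004
finger_force: 1.7
```

```bash
python3 q.py 1 41
```

```text
side valve [362.3, 223.2] 0.58 q -85.4 err 2.0px
(0.062, 6.0, 0.004) [ 0.051 -0.003  0.001] [ 0.0002 -0.0003 -0.0001]
(0.062, 11.0, 0.004) [ 0.104 -0.011  0.003] [ 0.0002 -0.0003 -0.0001]
(0.062, 16.0, 0.004) [ 0.157 -0.023  0.006] [ 0.0002 -0.0003 -0.0001]
(0.062, 21.0, 0.004) [ 0.208 -0.04   0.011] [ 0.0002 -0.0003 -0.0001]
(0.062, 26.0, 0.004) [ 0.258 -0.061  0.016] [ 0.0002 -0.0003 -0.0001]
(0.062, 31.0, 0.004) [ 0.305 -0.086  0.023] [ 0.0002 -0.0003 -0.0001]
(0.062, 36.0, 0.004) [ 0.35  -0.115  0.03 ] [ 0.0002 -0.0003 -0.0001]
(0.062, 41.0, 0.004) [ 0.392 -0.148  0.039] [ 0.0002 -0.0003 -0.0001]
now r 0.0619 phi 1.3 h 0.0040 F [0.2 0.2 0.7] q [ 0.3   0.32  1.86 -0.31  0.46  0.53] t 6.6 0.0002700112649468185
```

Call:
{"method": "play_rows", "body": {"targets": [{"dx": 0.051,"dy": -0.003,"dz": 0.001,"wx": 0,"wy": 0,"wz": 0},{"dx": 0.104,"dy": -0.011,"dz": 0.003,"wx": 0,"wy": 0,"wz": 0},{"dx": 0.157,"dy": -0.023,"dz": 0.006,"wx": 0,"wy": 0,"wz": 0},{"dx": 0.208,"dy": -0.04,"dz": 0.011,"wx": 0,"wy": 0,"wz": 0},{"dx": 0.258,"dy": -0.061,"dz": 0.016,"wx": 0,"wy": 0,"wz": 0},{"dx": 0.305,"dy": -0.086,"dz": 0.023,"wx": 0,"wy": 0,"wz": 0},{"dx": 0.35,"dy": -0.115,"dz": 0.03,"wx": 0,"wy": 0,"wz": 0},{"dx": 0.392,"dy": -0.148,"dz": 0.039,"wx": 0,"wy": 0,"wz": 0}]}}

```text
time_s: 7.27
ee_pos: [0.5766, 0.232, 0.2054]
orientation: [0.675, 0.687, 0.193, 0.185]
ft_force: [1.8, -2.2, 1.0]
gripper_width: 0.0004
finger_force: 1.3
```

```bash
python3 q.py 41 73
```

```text
side valve [369.1, 195.6] 0.41 q -44.1 err 0.3px
(0.062, 45.0, 0.004) [ 0.034 -0.021  0.004] [-0.0001 -0.0002 -0.0001]
(0.062, 49.0, 0.004) [ 0.063 -0.052  0.012] [-0.0001 -0.0002 -0.0001]
(0.062, 53.0, 0.004) [ 0.09  -0.084  0.02 ] [-0.0001 -0.0002 -0.0001]
(0.062, 57.0, 0.004) [ 0.115 -0.119  0.029] [-0.0001 -0.0002 -0.0001]
(0.062, 61.0, 0.004) [ 0.137 -0.155  0.038] [-0.0001 -0.0002 -0.0001]
(0.062, 65.0, 0.004) [ 0.156 -0.192  0.047] [-0.0001 -0.0002 -0.0001]
(0.062, 69.0, 0.004) [ 0.173 -0.231  0.057] [-0.0001 -0.0002 -0.0001]
(0.062, 73.0, 0.004) [ 0.187 -0.271  0.067] [-0.0001 -0.0002 -0.0001]
now r 0.0612 phi 41.4 h 0.0039 F [ 0.6  0.7 -0.3] q [ 0.38  0.35  1.85 -0.41  0.46  0.68] t 7.4667 0.00018286988926156564
```

Call:
{"method": "play_rows", "body": {"targets": [{"dx": 0.034,"dy": -0.021,"dz": 0.004,"wx": 0,"wy": 0,"wz": 0},{"dx": 0.063,"dy": -0.052,"dz": 0.012,"wx": 0,"wy": 0,"wz": 0},{"dx": 0.09,"dy": -0.084,"dz": 0.02,"wx": 0,"wy": 0,"wz": 0},{"dx": 0.115,"dy": -0.119,"dz": 0.029,"wx": 0,"wy": 0,"wz": 0},{"dx": 0.137,"dy": -0.155,"dz": 0.038,"wx": 0,"wy": 0,"wz": 0},{"dx": 0.156,"dy": -0.192,"dz": 0.047,"wx": 0,"wy": 0,"wz": 0},{"dx": 0.173,"dy": -0.231,"dz": 0.057,"wx": 0,"wy": 0,"wz": 0},{"dx": 0.187,"dy": -0.271,"dz": 0.067,"wx": 0,"wy": 0,"wz": 0}]}}

```text
time_s: 8.13
ee_pos: [0.5563, 0.25, 0.1857]
orientation: [0.675, 0.687, 0.193, 0.185]
ft_force: [1.3, -2.1, 1.7]
gripper_width: 0.0006
finger_force: 1.4
```

```bash
python3 q.py 73 89
python3 - <<'E'
from h import *
for n in('side','scene'):
    print(n,[proj(cam(n),model(P,.141,np.radians(a),.019)).round() for a in(-20,-10,0)])
a=np.vstack([cv2.imread('pics/side_q.png')[120:280,230:470],cv2.imread('pics/scene_q.png')[110:270,200:440]])
cv2.imwrite('pics/c1.png',cv2.resize(a,None,fx=1.8,fy=1.8))
E
```

```text
side valve [360.6, 178.7] 0.45 q -10.3 err 2.9px
(0.062, 75.0, 0.004) [ 0.009 -0.018  0.004] [-0.0002 -0.0001 -0.0001]
(0.062, 77.0, 0.004) [ 0.014 -0.039  0.01 ] [-0.0002 -0.0001 -0.0001]
(0.062, 79.0, 0.004) [ 0.019 -0.059  0.015] [-0.0002 -0.0001 -0.0001]
(0.062, 81.0, 0.004) [ 0.022 -0.08   0.02 ] [-0.0002 -0.0001 -0.0001]
(0.062, 83.0, 0.004) [ 0.025 -0.101  0.025] [-0.0002 -0.0001 -0.0001]
(0.062, 85.0, 0.004) [ 0.027 -0.121  0.03 ] [-0.0002 -0.0001 -0.0001]
(0.062, 87.0, 0.004) [ 0.029 -0.142  0.036] [-0.0002 -0.0001 -0.0001]
(0.062, 89.0, 0.004) [ 0.029 -0.163  0.041] [-0.0002 -0.0001 -0.0001]
now r 0.0616 phi 73.1 h 0.0040 F [ 1.  -0.5  0.3] q [ 0.43  0.36  1.89 -0.5   0.43  0.82] t 8.3333 0.0007028345607976362
side [array([374., 169.]), array([370., 163.]), array([365., 158.])]
scene [array([319., 139.]), array([311., 140.]), array([303., 142.])]
```

View pics/c1.png

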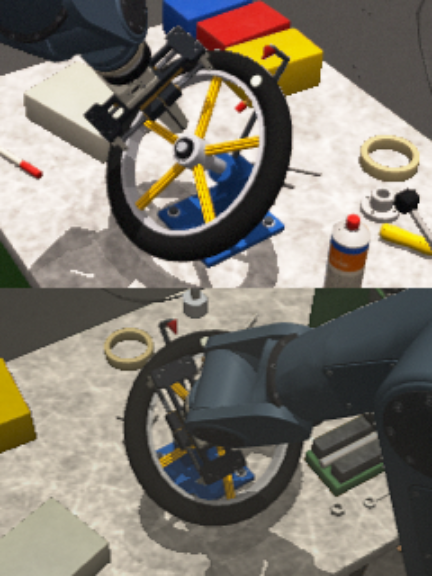

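Side view (upper crop): the white dot is at about (372,164) and the red cap at (364,179), about 12° short of the top. I'll push the finger slowly about 11° more.

Call:
{"method": "play_rows", "body": {"targets": [{"dx": 0.009,"dy": -0.018,"dz": 0.004,"wx": 0,"wy": 0,"wz": 0},{"dx": 0.014,"dy": -0.039,"dz": 0.01,"wx": 0,"wy": 0,"wz": 0},{"dx": 0.019,"dy": -0.059,"dz": 0.015,"wx": 0,"wy": 0,"wz": 0},{"dx": 0.022,"dy": -0.08,"dz": 0.02,"wx": 0,"wy": 0,"wz": 0},{"dx": 0.025,"dy": -0.101,"dz": 0.025,"wx": 0,"wy": 0,"wz": 0},{"dx": 0.026,"dy": -0.111,"dz": 0.028,"wx": 0,"wy": 0,"wz": 0},{"dx": 0.026,"dy": -0.111,"dz": 0.028,"wx": 0,"wy": 0,"wz": 0}]}}

```text
time_s: 8.92
ee_pos: [0.548, 0.2523, 0.1774]
orientation: [0.675, 0.688, 0.192, 0.185]
ft_force: [1.1, -0.6, 1.1]
gripper_width: 0.0006
finger_force: 0.4
```

```bash
python3 q.py 84 92
python3 - <<'E'
from h import *
im=cv2.imread('pics/side_q.png').astype(int)
for f in('side',):
    w=(im.min(2)>170); w[:145]=0;w[175:]=0;w[:,:350]=0;w[:,380:]=0
    ys,xs=np.nonzero(w); print(len(xs),xs.mean(),ys.mean())
print([proj(cam('side'),model(P,.141,np.radians(a),.019)).round(1) for a in(-8,-4,0,4)])
go((.062,78,.004),(.062,78,.06),(.062,78,.1))
E
```

```text
side valve [362.0, 172.8] 0.7 q -3.4 err 2.0px
(0.062, 85.0, 0.004) [ 0.002 -0.013  0.003] [-0.0001 -0.0001 -0.0001]
(0.062, 86.0, 0.004) [ 0.003 -0.023  0.005] [-0.0001 -0.0001 -0.0001]
(0.062, 87.0, 0.004) [ 0.004 -0.034  0.008] [-0.0001 -0.0001 -0.0001]
(0.062, 88.0, 0.004) [ 0.004 -0.044  0.011] [-0.0001 -0.0001 -0.0001]
(0.062, 89.0, 0.004) [ 0.004 -0.055  0.013] [-0.0001 -0.0001 -0.0001]
(0.062, 90.0, 0.004) [ 0.004 -0.065  0.016] [-0.0001 -0.0001 -0.0001]
(0.062, 91.0, 0.004) [ 0.004 -0.076  0.019] [-0.0001 -0.0001 -0.0001]
(0.062, 92.0, 0.004) [ 0.004 -0.086  0.021] [-0.0001 -0.0001 -0.0001]
now r 0.0619 phi 83.8 h 0.0040 F [-0.2 -0.2 -0.1] q [ 0.44  0.37  1.91 -0.54  0.42  0.87] t 9.1167 0.00031388519816323763
161 358.30434782608694 166.9937888198758
[array([369.1, 161.6]), array([367. , 159.5]), array([364.8, 157.5]), array([362.4, 155.8])]
(0.062, 78, 0.004) [-0.009  0.06  -0.015] [-0.0001 -0.0001 -0.0001]
(0.062, 78, 0.06) [-0.007 -0.076 -0.559] [-0.0001 -0.0001 -0.0001]
(0.062, 78, 0.1) [-0.005 -0.173 -0.947] [-0.0001 -0.0001 -0.0001]
now r 0.0619 phi 83.8 h 0.0040 F [-0.2 -0.2 -0.1] q [ 0.44  0.37  1.91 -0.54  0.42  0.87] t 9.1167 0.00031388519816323763
```

Call:
{"method": "play_rows", "body": {"targets": [{"dx": 0.003,"dy": -0.013,"dz": 0.003,"wx": 0,"wy": 0,"wz": 0},{"dx": 0.003,"dy": -0.025,"dz": 0.006,"wx": 0,"wy": 0,"wz": 0},{"dx": 0.003,"dy": -0.025,"dz": 0.006,"wx": 0,"wy": 0,"wz": 0},{"dx": -0.009,"dy": 0.03,"dz": -0.01,"wx": 0,"wy": 0,"wz": 0},{"dx": -0.009,"dy": 0.06,"dz": -0.015,"wx": 0,"wy": 0,"wz": 0},{"dx": -0.008,"dy": 0,"dz": -0.25,"wx": 0,"wy": 0,"wz": 0},{"dx": -0.007,"dy": -0.076,"dz": -0.56,"wx": 0,"wy": 0,"wz": 0},{"dx": -0.005,"dy": -0.173,"dz": -0.95,"wx": 0,"wy": 0,"wz": 0}]}}

```text
time_s: 9.78
ee_pos: [0.484, 0.2496, 0.2497]
orientation: [0.676, 0.687, 0.191, 0.185]
ft_force: [0.2, 1.4, 0.8]
gripper_width: 0.0003
finger_force: 0.0
```

Call:
{"method": "play_rows", "body": {"targets": [{"dx": -0.1,"dy": -0.1,"dz": -0.3,"wx": 0,"wy": 0,"wz": 0},{"dx": -0.3,"dy": -0.1,"dz": -0.6,"wx": 0,"wy": 0,"wz": 0},{"dx": -0.5,"dy": -0.1,"dz": -0.6,"wx": 0,"wy": 0,"wz": 0},{"dx": -0.6,"dy": -0.1,"dz": -0.6,"wx": 0,"wy": 0,"wz": 0},{"dx": -0.6,"dy": -0.1,"dz": -0.6,"wx": 0,"wy": 0,"wz": 0}]}}

```text
time_s: 10.2
ee_pos: [0.4463, 0.1879, 0.297]
orientation: [0.676, 0.687, 0.193, 0.185]
ft_force: [-0.0, -0.1, -0.7]
gripper_width: 0.0002
finger_force: 0.0
```

```bash
python3 q.py 84 92
python3 - <<'E'
from h import *
c=cam('wrist');snap('wrist','w3.png')
for t in('hub','valve_cap','pointer_tip'):
    print(t,[(np.round(x['location'],1),round(x['score'],2)) for x in robot.pinpoint('wrist',t)[:2]])
print(proj(c,model(P,0,0,0)),[proj(c,model(P,.1,np.radians(a),0)).round(1) for a in(-8,-4,0,4)],proj(c,model(P,.166,0,0)))
E
```

```text
scene valve [385.6, 232.4] 0.56 q -149.5 err 48.2px
side valve [357.1, 172.6] 0.51 q 4.0 err 0.9px
(0.062, 85.0, 0.004) [0.603 0.258 1.551] [-0.0001 -0.0001 -0.0001]
(0.062, 86.0, 0.004) [0.603 0.248 1.553] [-0.0001 -0.0001 -0.0001]
(0.062, 87.0, 0.004) [0.604 0.237 1.556] [-0.0001 -0.0001 -0.0001]
(0.062, 88.0, 0.004) [0.604 0.227 1.559] [-0.0001 -0.0001 -0.0001]
(0.062, 89.0, 0.004) [0.605 0.216 1.561] [-0.0001 -0.0001 -0.0001]
(0.062, 90.0, 0.004) [0.605 0.206 1.564] [-0.0001 -0.0001 -0.0001]
(0.062, 91.0, 0.004) [0.605 0.195 1.566] [-0.0001 -0.0001 -0.0001]
(0.062, 92.0, 0.004) [0.604 0.185 1.569] [-0.0001 -0.0001 -0.0001]
now r 0.0177 phi 2.9 h 0.1605 F [0.8 0.4 0.7] q [ 0.41 -0.03  2.05 -0.33  0.64  0.6 ] t 10.4 0.0006557435286542132
hub [(array([342.3, 194.4]), 0.61)]
valve_cap [(array([438.3, 195.9]), 0.52)]
pointer_tip [(array([508.6, 199.7]), 0.89)]
[342.00416615 189.9035466 ] [array([435.5, 208.6]), array([437.1, 202.3]), array([438.1, 195.9]), array([438.6, 189.3])] [510.26003213 200.36421454]
```

View pics/w3.png

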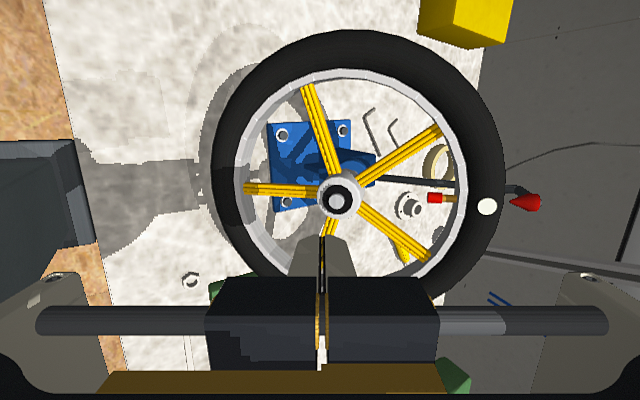

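The wrist view shows the cap at (436,198), where 0° predicts (438,196). It lines up between the hub and the pointer tip at (510,200), and the arm is clear, so I'm handing in.

```bash
python3 -c "
from h import *
print(robot.hand_in())"
```

```text
the job is handed in; nothing more can be done
None
```

The valve is at the top: the last wrist view puts it within about 2° of the pointer. The side-camera detection read about 4°, also inside the 7° limit. The wheel was turned by one continuous push on a single spoke, the arm was clear at hand-in, and the job is handed in; no verdict came back.

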